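# Ready the macro stage: pin it, lock it, load the objectives from their tall cases

### The job

Get the macro stage ready with its tray still empty: slide the tray by its post all the way home to the right-hand stop, then knock the index pin fully down with the mallet, then tighten the lock bolt clockwise with the key that sits on it until the key's handle clicks (folds over). After that take every objective out of its tall narrow case - only some cases hold one - and stand them all, nose up, flat on the tray floor. Leave the mallet back on its foam pad, the tray home, the pin down, the bolt tight and the other things on the bench where they were.

Things in the scene. Friction and masses are not known exactly. Their poses are not given: they have to be found in the camera images.
- case0_mouth (a point): centre of the mouth of a tall, narrow clear case, open at the top, fixed to the bench: 82 mm outside, 74 mm inside, rim 95 mm above the bench, inner floor 5 mm above the bench (90 mm deep). Too narrow for wide-open fingers. Holds one objective or none.
- case1_mouth (a point): centre of the mouth of a tall, narrow clear case, open at the top, fixed to the bench: 82 mm outside, 74 mm inside, rim 95 mm above the bench, inner floor 5 mm above the bench (90 mm deep). Too narrow for wide-open fingers. Holds one objective or none.
- case2_mouth (a point): centre of the mouth of a tall, narrow clear case, open at the top, fixed to the bench: 82 mm outside, 74 mm inside, rim 95 mm above the bench, inner floor 5 mm above the bench (90 mm deep). Too narrow for wide-open fingers. Holds one objective or none.
- case3_mouth (a point): centre of the mouth of a tall, narrow clear case, open at the top, fixed to the bench: 82 mm outside, 74 mm inside, rim 95 mm above the bench, inner floor 5 mm above the bench (90 mm deep). Too narrow for wide-open fingers. Holds one objective or none.
- objective0_mid (a point): microscope objective, one rigid piece (0.1-0.22 kg), 58 mm tall, nose up (its own +z): flange 62 mm across, 8 mm thick at the bottom; barrel 26 mm across from 8 to 26 mm up; nose 18 mm across from 26 to 58 mm up, to grip. This point is on its axis, 29 mm above its underside. Starts on the floor of a case within 6 mm of its centre, tip 32 mm below the rim. Absent in some starts.
- objective1_mid (a point): microscope objective, one rigid piece (0.1-0.22 kg), 58 mm tall, nose up (its own +z): flange 62 mm across, 8 mm thick at the bottom; barrel 26 mm across from 8 to 26 mm up; nose 18 mm across from 26 to 58 mm up, to grip. This point is on its axis, 29 mm above its underside. Starts on the floor of a case within 6 mm of its centre, tip 32 mm below the rim. Absent in some starts.
- objective2_mid (a point): microscope objective, one rigid piece (0.1-0.22 kg), 58 mm tall, nose up (its own +z): flange 62 mm across, 8 mm thick at the bottom; barrel 26 mm across from 8 to 26 mm up; nose 18 mm across from 26 to 58 mm up, to grip. This point is on its axis, 29 mm above its underside. Starts on the floor of a case within 6 mm of its centre, tip 32 mm below the rim. Absent in some starts.
- objective3_mid (a point): microscope objective, one rigid piece (0.1-0.22 kg), 58 mm tall, nose up (its own +z): flange 62 mm across, 8 mm thick at the bottom; barrel 26 mm across from 8 to 26 mm up; nose 18 mm across from 26 to 58 mm up, to grip. This point is on its axis, 29 mm above its underside. Starts on the floor of a case within 6 mm of its centre, tip 32 mm below the rim. Absent in some starts.
- carriage (a joint): travel of the sliding tray along the stage's rails, m: 0 at the left stop, 0.09 at the right stop (home); grows as the tray goes to the right (the stage's own -y, about world -y). It slides with some 2.5 N of friction and stays where it is left.
- tray_floor (a point): centre of the inner floor of the sliding grey tray (30 mm above the bench), axes as the stage's (z up, -y the way it slides home). Inside 150 x 150 mm, rim 13 mm above its floor, walls 5 mm.
- post_mid (a point): the steel post by which the tray is pushed: upright, 14 mm across, fixed to the tray on its left (+y) side, 96 mm from the tray's centre; this point is 57 mm above the bench; the post's top is 23 mm higher (80 mm above the bench), its foot 24 mm lower
- bolt (a joint): turn of the stage's lock bolt, rad: 0 is slack, 0.8 is tight (a hard stop); grows clockwise seen from above. Friction 0.1 N m.
- bolt_axis (a point): point on the lock bolt's upright axis, in front of the rails, at the height of the click key's handle (69 mm above the bench)
- click (a joint): breakaway joint of the click key, rad: 0 is straight, held so by a spring until the bolt is tight; then the handle folds further clockwise from 0.4 N m, rising 2 N m per rad, up to 0.35. It has clicked once folded past 0.15. Springs back when let go. Its pivot is 28 mm from the bolt axis along the handle.
- handle_mid (a point): middle of the black grip of the click key, 110 mm from the bolt axis when straight, 69 mm above the bench: a level bar 18 mm wide and high, reaching from 63 to 148 mm from the bolt axis. Its own -y points outward along the handle, +x is its side away from the robot; pushing that side towards -x turns it clockwise (tightens).
- pin (a joint): how far the stage's sprung index pin is down, m: 0 is up, 0.012 is fully down (a hard stop). It takes a blow or push of 8 to 9 N to move and stays where it is driven.
- pin_top (a point): centre of the top of the index pin: a round steel head 20 mm across on an aluminium boss at the stage's front left, 62 mm above the bench when up, 50 mm when down; axes as the stage's
- mallet_head (a point): middle of the mallet's head: a round block 38 mm across and 50 mm tall along its own z, standing on its flat face at the start, the faces 25 mm below and above this point. Mallet 0.22 kg, most of it in the head; +x points from the handle to the head.
- mallet_grip (a point): point on the mallet's wooden handle, 50 mm from the middle of the head: a level bar 16 mm wide and 16 mm high, from the head to 150 mm behind its middle (towards its own -x), at half the head's height
- pad_mid (a point): centre of the top of the grey foam pad on the bench, 240 x 100 mm (long along its own x) and 4 mm thick, where the mallet is kept (head at the +x end)
- lens_cap: bystander: black lens cap, 42 mm disc, 12 mm high, lying among the cases. Origin at its underside
- screwdriver: bystander: screwdriver 150 mm long, lying flat
- tube_ring: bystander: aluminium extension ring, 56 mm outside, 16 mm high, lying flat. Origin at its underside
- dish: bystander: shallow glass dish, 80 mm wide, 16 mm high. Origin at its underside

How it is judged:
On the way, in this order (a step that is already met when the one before it is completed fails the run):
1. the tray is home at the right-hand stop (value of joint carriage above 0.084 m), for 0.2 s.
2. the index pin is knocked fully down under the mallet's head, the tray home (value of joint carriage above 0.084 m and value of joint pin above 0.0105 m and distance between mallet_head and pin_top below 0.04 m), for 0.05 s.
3. the key clicks on the tight bolt with the tray home and still empty (value of joint carriage above 0.084 m and value of joint bolt above 0.74 rad and value of joint click above 0.15 rad and horizontal distance between each of objective0_mid, objective1_mid, objective2_mid, objective3_mid and tray_floor above 0.1 m), for 0.1 s.
At the end, for the whole second after the job is handed in: Every objective present stands in the tray, within 48 mm of its centre along both tray axes, underside within 5 mm of the floor, upright within 0.12 rad; tray home (84 of 90 mm), pin down (10 of 12 mm), bolt tight (0.7 of 0.8 rad); mallet's head over its pad, its middle below 45 mm (value of joint carriage above 0.084 m and value of joint pin above 0.01 m and x of mallet_head in the frame of pad_mid between -0.12 and 0.12 m and y of mallet_head in the frame of pad_mid between -0.05 and 0.05 m and height (world z) of mallet_head below 0.045 m and value of joint bolt above 0.7 rad and x of objective0_mid in the frame of tray_floor between -0.048 and 0.048 m and y of objective0_mid in the frame of tray_floor between -0.048 and 0.048 m and z of objective0_mid in the frame of tray_floor between 0.024 and 0.034 m and angle between each of objective0_mid, objective1_mid, objective2_mid, objective3_mid's own z axis and vertical below 0.12 rad and x of objective1_mid in the frame of tray_floor between -0.048 and 0.048 m and y of objective1_mid in the frame of tray_floor between -0.048 and 0.048 m and z of objective1_mid in the frame of tray_floor between 0.024 and 0.034 m and x of objective2_mid in the frame of tray_floor between -0.048 and 0.048 m and y of objective2_mid in the frame of tray_floor between -0.048 and 0.048 m and z of objective2_mid in the frame of tray_floor between 0.024 and 0.034 m and x of objective3_mid in the frame of tray_floor between -0.048 and 0.048 m and y of objective3_mid in the frame of tray_floor between -0.048 and 0.048 m and z of objective3_mid in the frame of tray_floor between 0.024 and 0.034 m); the robot touches nothing.
It fails at once if a bystander is moved by more than 40 mm (distance of any of lens_cap, screwdriver, tube_ring, dish from where it was at the start of the episode above 0.04 m).
Of objective0, objective1, objective2, objective3 only 2 to 4 are there at a start; the rules pass over those that are not, and their reading is None.
At some moment in a run one of objective0, objective1, objective2, objective3 may be knocked a few centimetres aside while the robot is not near it.
Once in a run the grip may slacken for a moment while it holds something.
It also fails if it takes over 210 s, if anything falls off the work surface, if the arm or the gripper's body presses on something with over 40 N, if the wrist force passes 120 N, or if a joint passes its speed limit or range.

### The arm

A 6-joint arm with a two-finger parallel gripper is mounted at the origin on the work surface. World frame = base frame: x ahead of the robot, y to its left, z up, the work surface at z = 0. Lengths are in m, angles in rad, forces in N, time in s.
With the tool pointing down it reaches from about 0.3 to 0.875 m from the base axis. Payload 6.4 kg.
Tool frame: the origin (TCP) lies on the mounting face of the last link; the fingertips stand 166 mm ahead of it and the grasp point (between the pads) lies 147 mm ahead of it; z points along the fingers, y is the direction in which the jaws open and shut (so a half turn about z gives the same grasp; the last joint's range is limited). The gripper opens to 88 mm and grips with 3 to 60 N. Pads are 18 mm wide; open, the fingers measure 123 mm over their backs; the gripper's body (75 mm by 187 mm) begins 45 mm behind the grasp point.
Start: joints at [0.9, 0.181, 1.607, -0, 1.354, -0.206], TCP at [0.258, 0.514, 0.405] pointing down, gripper open.
Joint ranges: [-2.99, 2.99], [-0.89, 2.07], [0.3, 2.58], [-1.14, 4.28], [0, 2.63], [-3.12, 3.12]. Speed limits (rad/s): [2.57, 2.57, 3.01, 3.14, 3.14, 3.14].

### API

Orientations are given as a 3x3 rotation matrix whose columns are the frame's x, y, z axes.
In Python, from bench import arm, snapshot, camera_model gives the robot as it stands.
- The arm moves only by the tool jog_arm, never from a script. Its argument "commands" is a list of rows, each a list of 5 numbers: the opening, from 0 (shut) to 1 (fully open), then the shift along the tool's x, y, z in units of 25 mm (1.0 is 25 mm), then the turn about the tool's z in units of 8 degrees (1.0 is 8 degrees). In form: [[claw, tx, ty, tz, yaw], ...]. A call has 1 to 12 rows; each row shifts and turns the commanded pose from where the row before left it, along the tool's axes as they then stand; what a row does not reach is not made up. A row lasts 1/10 s, in which the tool goes at most 50 mm and 8.59 degrees, less where a joint would pass 70% of its speed; a pose out of reach is approached as far as the arm can. A call is refused whole if a number of a shift passes 1 or a number of a turn 1, either way. A call with a gripper value outside its range is refused whole. The fingers move at their own pace and stop on an object; the grip force is fixed at half the most. Time passes only in rows, so rows that do not move let the fingers close. It gives the time, the measured TCP pose, the force and the opening at its end, in the units of the state.
- arm.get_state(): the state, without advancing time (a new reading comes with each control period).
- snapshot(name): name is "side" or "top" or "wrist"; returns the picture (480x640x3 uint8, red, green, blue); there is no depth.
- camera_model(name): a dict with "fx", "fy", "cx", "cy" (pixels), "view" (4x4, takes a point from world to camera coordinates). Camera axes: x right, y down, z forward; pixel columns grow to the right and rows downward; lengths in m; the calibration is good to about 2 mm. A picture is of the moment at which its call begins: read the wrist's pose just before it. camera_model takes no time and is no camera call; for the wrist camera it gives the pose at the moment of the call.
- arm.close_job(): hands the job in, once; it reports no verdict.
The state is a dict: "time": time; "joints": joint angles; "joint_velocities": joint speeds; "joint_torque": joint torques, N m; "tcp_pos": TCP position; "tcp_rot": TCP orientation; "wrist_force": force on the tool from outside, world axes, zero at the start; "torque": the same for the moment, N m; "opening": finger opening in m.
Only numpy, scipy, OpenCV 4.12 (cv2) and the standard library are available. Lean on these libraries where they do the work, as an engineer would, in place of code of your own. Each camera call takes 0.05 s, during which the arm holds its last target. There are 200 camera calls.

## Working session

There is one attempt and no reset: what is moved stays moved. The work goes in short steps, Python scripts to look and compute and a tool call to move; the robot and the scene stay as the last step left them, time stands still between calls to the robot, and variables do not carry over. Pictures are saved under pics/ and viewed, about 12 in all and at most 16, crops included, and the job is handed in when it is done.

Besides the shell and the picture viewer there is one more tool, called after ">>>" as name([rows], argument=value, ...), one row to a line, values as JSON. jog_arm: Moves the arm, as the interface text tells. Its arguments: {"type":"object","properties":{"commands":{"type":"array","items":{"type":"array","items":{"type":"number"}}}},"required":["commands"]}

```bash
ls; mkdir -p pics; cat > h.py <<'E'
import numpy as np, cv2
from bench import arm, snapshot, camera_model
def snap(n,f):
    m=camera_model(n); im=snapshot(n); cv2.imwrite('pics/'+f,im[:,:,::-1]); np.savez('pics/'+f+'.npz',im=im,view=m['view'],k=[m['fx'],m['fy'],m['cx'],m['cy']]); return im,m
def load(f):
    d=np.load('pics/'+f+'.npz'); k=d['k']; return d['im'],dict(fx=k[0],fy=k[1],cx=k[2],cy=k[3],view=d['view'])
def ray(m,u,v):
    V=np.array(m['view']);R=V[:3,:3];t=V[:3,3]
    return -R.T@t, R.T@np.array([(u-m['cx'])/m['fx'],(v-m['cy'])/m['fy'],1])
def onz(m,u,v,z):
    o,d=ray(m,u,v); return o+d*(z-o[2])/d[2]
def proj(m,p):
    V=np.array(m['view']); q=V[:3,:3]@np.array(p)+V[:3,3]; return np.array([m['fx']*q[0]/q[2]+m['cx'],m['fy']*q[1]/q[2]+m['cy']])
E
python3 - <<'E'
from h import *
for n in('top','side'):
    im,m=snap(n,n+'0.png'); print(n,np.round(m['view'],3),m['fx'])
s=arm.get_state();print(s['time'],s['tcp_pos'],np.round(s['tcp_rot'],3),s['opening'])
E
```

```text
pics
top [[ 0.011 -1.     0.018 -0.04 ]
 [-0.995 -0.013 -0.102  0.541]
 [ 0.103 -0.017 -0.995  1.019]
 [ 0.     0.     0.     1.   ]] 486.14147746393047
side [[ 0.803 -0.595  0.01  -0.419]
 [-0.286 -0.4   -0.871  0.225]
 [ 0.523  0.697 -0.491  1.   ]
 [ 0.     0.     0.     1.   ]] 499.1800302540998
0.1 [0.25756909 0.51383663 0.40392215] [[-0.894  0.448 -0.001]
 [ 0.448  0.894 -0.001]
 [ 0.    -0.002 -1.   ]] 0.08790117076014868
```

View pics/top0.png

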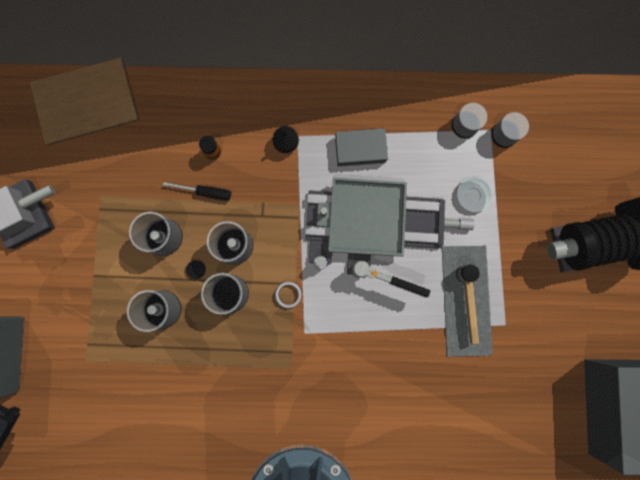

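View pics/side0.png

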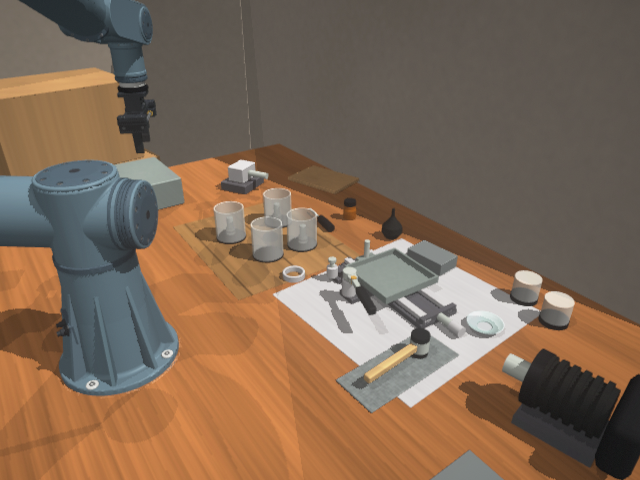

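The top view shows three cases with objectives, at (155,233), (230,243) and (153,310), while the case at (224,294) is empty. The tray is at (368,217), the post near (322,210), the pin near (320,262), the bolt near (362,268) and the mallet head at (469,273). The side view agrees. I'll enlarge the stage area.

```bash
python3 - <<'E'
from h import *
im,m=load('top0.png')
c=cv2.resize(im[170:360,295:495],None,fx=4,fy=4,interpolation=cv2.INTER_CUBIC)[:600]
c=cv2.resize(im[170:320,295:495],None,fx=4,fy=4,interpolation=cv2.INTER_CUBIC)
cv2.imwrite('pics/c1.png',cv2.convertScaleAbs(c[:,:,::-1],alpha=1.5))
for n,u,v,z in[('post',322,210,.08),('pin',320,262,.062),('bolt',362,268,.069),('hend',428,292,.069),('head',469,272,.054),('gripend',476,343,.03),('tray',368,217,.03),('c0',155,233,.095),('c1',230,243,.095),('c2',153,310,.095),('c3',224,294,.095),('pad',467,300,0.004)]: print(n,onz(m,u,v,z).round(3))
E
```

```text
post [ 0.607 -0.036  0.08 ]
pin [ 0.501 -0.033  0.062]
bolt [ 0.489 -0.12   0.069]
hend [ 0.441 -0.256  0.069]
head [ 0.484 -0.346  0.054]
gripend [ 0.335 -0.366  0.03 ]
tray [ 0.602 -0.136  0.03 ]
c0 [0.553 0.299 0.095]
c1 [0.535 0.149 0.095]
c2 [0.399 0.296 0.095]
c3 [0.432 0.158 0.095]
pad [ 0.425 -0.357  0.004]
```

View pics/c1.png

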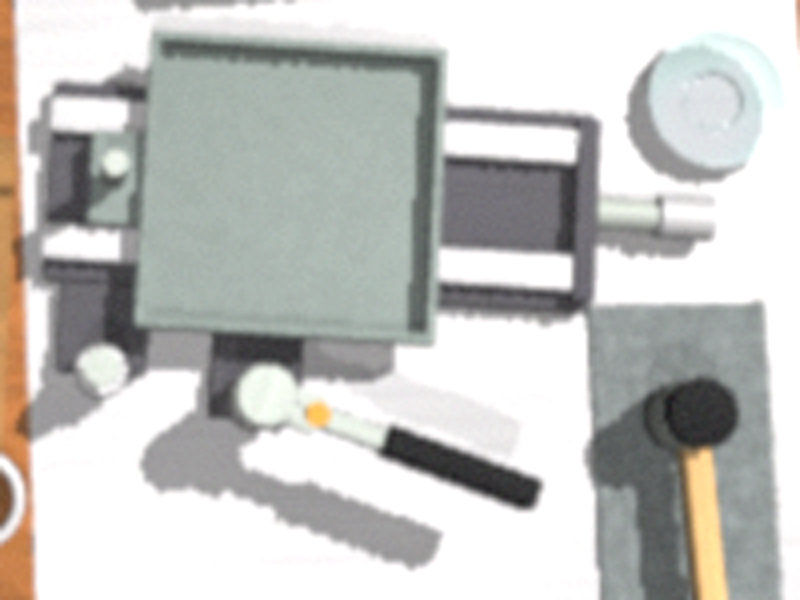

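```bash
cat >> h.py <<'E'
def need(p,yaw_deg,grasp=True):
    """units for tool move to grasp point p; yaw_deg = world angle of tool y"""
    s=arm.get_state(); R=np.array(s['tcp_rot']); t=np.array(s['tcp_pos']); g=t+R[:,2]*.147
    cur=np.degrees(np.arctan2(R[1,1],R[0,1])); d=(yaw_deg-cur+90)%180-90
    a=np.radians(cur+d); X=np.array([np.sin(a),-np.cos(a),0])*-1; 
    # tool y=(cos,sin), z down => x = y x z
    Y=np.array([np.cos(a),np.sin(a),0]); X=np.cross(Y,[0,0,-1.]); e=np.array(p)-g
    print('t',round(s['time'],1),'g',g.round(4),'yaw',cur.round(1),'| turn units',round(-d/8,2),'after turn: tx,ty,tz',np.round([e@X/.025,e@Y/.025,-e[2]/.025],2),'j',np.round(s['joints'],2))
E
python3 - <<'E'
from h import *
im,m=load('top0.png')
P=lambda x,y,z: onz(m,295+x/4,170+y/4,z)[:2]
q=[P(*a,.043) for a in[(158,33),(445,48),(433,340),(138,325)]]
print(np.round(q,4),'c',np.mean(q,0))
e=q[1]-q[0]+q[2]-q[3]; print('-y dir',np.degrees(np.arctan2(*e[::-1]))); f=q[0]-q[3]+q[1]-q[2];print('x dir',np.degrees(np.arctan2(*f[::-1])))
post=P(115,160,.08);pin=P(102,369,.062);b=P(268,392,.074);print('post',post,'pin',pin,'bolt',b)
h0=P(388,440,.078);h1=P(533,491,.078);print(h0,h1,np.linalg.norm(h0-b),np.linalg.norm(h1-b),np.degrees(np.arctan2(*(h1-b)[::-1])))
print('mallet head',P(702,412,.054),'handle',P(695,450,.038),P(710,590,.038))
need([.607,.01,.065],89)
E
```

```text
[[ 0.683  -0.0626]
 [ 0.6772 -0.2175]
 [ 0.5191 -0.2101]
 [ 0.5251 -0.0533]] c [ 0.60108032 -0.13585229]
-y dir -92.16975958882394
x dir -3.0405323978919543
post [ 0.60696304 -0.03927508] pin [ 0.50022255 -0.03410333] bolt [ 0.48868119 -0.1191542 ]
[ 0.46472334 -0.1801014 ] [ 0.43967656 -0.25405498] 0.06548695006583906 0.1435258673576063 -109.96427163491586
mallet head [ 0.48207247 -0.3493183 ] handle [ 0.46258659 -0.35040732] [ 0.38894627 -0.35688317]
t 0.1 g [0.2574 0.5137 0.2569] yaw 63.4 | turn units -3.2 after turn: tx,ty,tz [-14.33 -19.9    7.68] j [ 0.9   0.18  1.61 -0.    1.35 -0.21]
```

>>> jog_arm([
  [0,-1,-1,0,-1],
  [0,-1,-1,0,-1],
  [0,-1,-1,0,-1],
  [0,-1,-1,0,0],
  [0,-1,-1,0,0],
  [0,-1,-1,0,0],
  [0,-1,-1,0,0],
  [0,-1,-1,0,0],
  [0,-1,-1,0,0],
  [0,-1,-1,0,0],
  [0,-1,-1,0,0],
  [0,-1,-1,0,0],
])

```text
time: 1.3
tcp_pos: [0.5196, 0.1833, 0.4043]
tcp_rot: [[-0.999, 0.046, -0.001], [0.046, 0.999, -0.0], [0.001, -0.0, -1.0]]
wrist_force: [0.8, 1.0, -0.5]
opening: 0.0007
```

```bash
python3 - <<'E'
from h import *
need([.608,.03,.065],87.4);print(arm.get_state()['opening'])
E
```

```text
t 1.3 g [0.5195 0.1833 0.2573] yaw 87.4 | turn units -0.0 after turn: tx,ty,tz [-3.81 -5.96  7.69] j [ 0.12  0.13  1.67  0.    1.35 -1.4 ]
0.0006873477691947004
```

>>> jog_arm([
  [0,-1,-1,0,0],
  [0,-1,-1,0,0],
  [0,-1,-1,0,0],
  [0,-0.8,-1,1,0],
  [0,0,-1,1,0],
  [0,0,-1,1,0],
  [0,0,0,1,0],
  [0,0,0,1,0],
  [0,0,0,1,0],
  [0,0,0,1,0],
  [0,0,0,0.7,0],
  [0,0,0,0,0],
])

```text
time: 2.5
tcp_pos: [0.6053, 0.0305, 0.2088]
tcp_rot: [[-0.999, 0.046, -0.006], [0.046, 0.999, 0.001], [0.006, 0.001, -1.0]]
wrist_force: [-0.1, 0.9, -0.3]
opening: 0.0003
```

>>> jog_arm([
  [0,0,-0.8,0,0],
  [0,0,-0.8,0,0],
  [0,0,-0.5,0,0],
  [0,0,-0.5,0,0],
  [0,0,-0.5,0,0],
  [0,0,-0.5,0,0],
])

```text
time: 3.1
tcp_pos: [0.6031, -0.0601, 0.2129]
tcp_rot: [[-0.999, 0.045, 0.001], [0.045, 0.999, 0.0], [-0.001, 0.0, -1.0]]
wrist_force: [-0.9, 4.1, 3.2]
opening: 0.0005
```

>>> jog_arm([
  [0,0,-0.4,0,0],
  [0,0,-0.4,0,0],
  [0,0,-0.3,0,0],
  [0,0,-0.2,0,0],
])

```text
time: 3.5
tcp_pos: [0.6019, -0.0833, 0.2127]
tcp_rot: [[-0.999, 0.047, 0.001], [0.047, 0.999, 0.019], [0.0, 0.02, -1.0]]
wrist_force: [7.8, 68.6, 18.6]
opening: -0.0
```

>>> jog_arm([
  [0,0,-0.2,0,0],
  [0,0,-0.2,0,0],
])

```text
time: 3.7
tcp_pos: [0.6018, -0.0856, 0.2129]
tcp_rot: [[-0.999, 0.044, 0.0], [0.044, 0.999, 0.032], [0.001, 0.032, -0.999]]
wrist_force: [11.0, 105.6, 27.4]
opening: 0.0005
```

Hard stop reached (force rising). I'll back off and rise.

>>> jog_arm([
  [0,0,0.5,0,0],
  [0,0,0.5,0,0],
  [0,0,0.5,0,0],
  [0,0,0.3,-0.5,0],
  [0,0,0,-1,0],
  [0,0,0,-1,0],
  [0,0,0,-1,0],
  [0,0,0,-1,0],
])

```text
time: 4.5
tcp_pos: [0.6028, -0.0584, 0.3265]
tcp_rot: [[-0.999, 0.048, 0.0], [0.048, 0.999, -0.001], [-0.0, -0.001, -1.0]]
wrist_force: [0.3, 0.5, 0.8]
opening: 0.0005
```

```bash
python3 - <<'E'
from h import *
im,m=snap('top','top1.png')
c=cv2.resize(im[160:360,295:495],None,fx=3,fy=3,interpolation=cv2.INTER_CUBIC)
cv2.imwrite('pics/c2.png',cv2.convertScaleAbs(c[:,:,::-1],alpha=1.5))
# mallet grip: head .482,-.349; yaw dir of handle
need([.433,-.353,.15],175)
E
```

```text
t 4.5 g [ 0.6053 -0.059   0.1844] yaw 87.3 | turn units -10.97 after turn: tx,ty,tz [12.31  5.84  1.37] j [-0.29  0.32  1.59 -0.    1.22 -1.81]
```

View pics/c2.png

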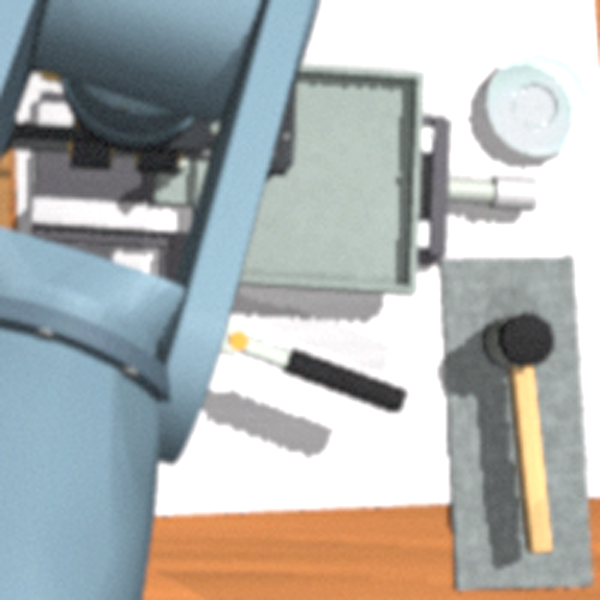

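The tray is at the right end of the rails, its right edge now near x=417 in this crop. The mallet head is at crop (526,341) and the handle is unchanged. I'll grip the mallet by its head, which is the stiffest hold.

```bash
python3 - <<'E'
from h import *
need([.482,-.350,.034],95)
E
```

```text
t 4.5 g [ 0.6053 -0.059   0.1844] yaw 87.3 | turn units -0.97 after turn: tx,ty,tz [  5.93 -11.16   6.01] j [-0.29  0.32  1.59 -0.    1.22 -1.81]
```

>>> jog_arm([
  [1,0,0,0,-0.97],
  [1,0.5,-1,0,0],
  [1,0.5,-1,0,0],
  [1,0.5,-1,0,0],
  [1,0.5,-1,0,0],
  [1,0.5,-1,0,0],
  [1,0.5,-1,0,0],
  [1,0.5,-1,0,0],
  [1,0.5,-1,0,0],
  [1,1,-1,0,0],
  [1,0.9,-1,0,0],
  [1,0,-1,0,0],
])

```text
time: 5.75
tcp_pos: [0.478, -0.3463, 0.3248]
tcp_rot: [[-0.996, -0.086, -0.002], [-0.086, 0.996, 0.0], [0.002, 0.0, -1.0]]
wrist_force: [0.4, 0.3, 0.2]
opening: 0.0879
```

```bash
python3 - <<'E'
from h import *
im,m=snap('wrist','w1.png')
need([.482,-.350,.034],95); print(proj(m,[.482,-.350,.054]), proj(m,[.389,-.357,.038]))
E
```

```text
t 5.8 g [ 0.4789 -0.3502  0.1784] yaw 94.8 | turn units -0.02 after turn: tx,ty,tz [-0.12 -0.    5.78] j [-0.83  0.3   1.63 -0.    1.21 -2.49]
[313.27119015 247.89786787] [314.5278418  115.53724551]
```

View pics/w1.png

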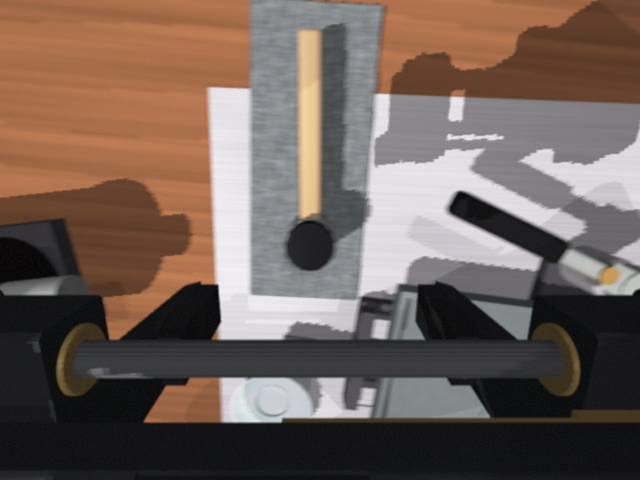

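Wrist view: the head top is at (310,245), within 3 px of the prediction (313,248). I'll descend and grip.

>>> jog_arm([
  [1,-0.05,-0.06,1,0],
  [1,0,0,1,0],
  [1,0,0,1,0],
  [1,0,0,1,0],
  [1,0,0,1,0],
  [1,0,0,0.7,0],
  [0,0,0,0,0],
  [0,0,0,0,0],
  [0,0,0,0,0],
  [0,0,0,0,0],
  [0,0,0,0,0],
])

```text
time: 6.9
tcp_pos: [0.4823, -0.3459, 0.1833]
tcp_rot: [[-0.996, -0.089, 0.001], [-0.089, 0.996, -0.001], [-0.001, -0.001, -1.0]]
wrist_force: [-0.5, -0.2, 0.2]
opening: 0.0501
```

>>> jog_arm([
  [0,0,0,-1,0],
  [0,0,0,-1,0],
  [0,0,0,-1,0],
  [0,0,0,-1,0],
  [0,0,0,-0.5,0],
])

```text
time: 7.4
tcp_pos: [0.4826, -0.346, 0.2978]
tcp_rot: [[-0.996, -0.09, 0.003], [-0.09, 0.996, -0.003], [-0.003, -0.003, -1.0]]
wrist_force: [-1.1, 0.6, -0.6]
opening: 0.01
```

```bash
python3 - <<'E'
from h import *
need([.500,-.034,.115],95)
E
```

```text
t 7.4 g [ 0.483  -0.3465  0.1508] yaw 95.1 | turn units 0.02 after turn: tx,ty,tz [-1.77 12.39  1.43] j [-0.82  0.33  1.65 -0.    1.16 -2.48]
```

The fingers close slowly, so I lifted before they had gripped. Opening again and looking.

>>> jog_arm([
  [1,0,0,-1,0],
  [1,0,0,0,0],
  [1,0,0,0,0],
  [1,0,0,0,0],
  [1,0,0,0,0],
  [1,0,0,0,0],
  [1,0,0,0,0],
  [1,0,0,0,0],
  [1,0,0,0,0],
])

```text
time: 8.3
tcp_pos: [0.482, -0.3456, 0.3196]
tcp_rot: [[-0.996, -0.089, -0.0], [-0.089, 0.996, 0.0], [0.0, 0.0, -1.0]]
wrist_force: [-0.6, 0.5, 1.2]
opening: 0.0803
```

```bash
python3 - <<'E'
from h import *
im,m=snap('wrist','w2.png')
need([.480,-.351,.034],95); print(proj(m,[.480,-.351,.054]))
g=im[:300,200:400].max(2)<45
n,l,st,c=cv2.connectedComponentsWithStats(g.astype(np.uint8))
for i in range(1,n):
    if st[i,4]>300: print(st[i],c[i]+[200,0], onz(m,*(c[i]+[200,0]),.054))
E
```

```text
t 8.3 g [ 0.482  -0.3456  0.1727] yaw 95.1 | turn units 0.02 after turn: tx,ty,tz [ 0.1  -0.21  5.55] j [-0.82  0.31  1.63 -0.    1.2  -2.48]
[311.51961558 241.08712332]
[  89  216   49   51 1944] [312.82613169 241.12191358] [ 0.47994229 -0.35006492  0.054     ]
[  0 283  28  17 407] [212.67813268 291.995086  ] [ 0.52569545 -0.42113934  0.054     ]
```

View pics/w2.png

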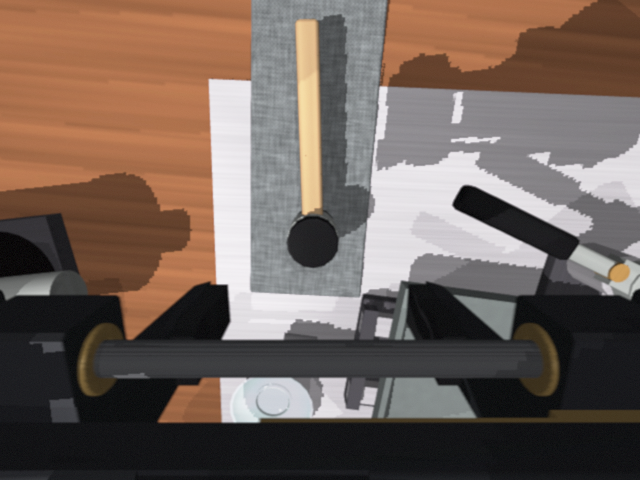

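The mallet is still standing at (313,241) with head centre (.480,-.350), barely moved. Descending again with time to close.

>>> jog_arm([
  [1,0.1,-0.18,1,0],
  [1,0,0,1,0],
  [1,0,0,1,0],
  [0.7,0,0,1,0],
  [0.7,0,0,1,0],
  [0.7,0,0,0.55,0],
  [0.1,0,0,0,0],
  [0,0,0,0,0],
  [0,0,0,0,0],
  [0,0,0,0,0],
  [0,0,0,0,0],
  [0,0,0,0,0],
])

```text
time: 9.55
tcp_pos: [0.4805, -0.3507, 0.1825]
tcp_rot: [[-0.996, -0.089, 0.002], [-0.089, 0.996, -0.002], [-0.002, -0.002, -1.0]]
wrist_force: [0.1, 0.9, 6.4]
opening: 0.0369
```

>>> jog_arm([
  [0,0,0,0,0],
  [0,0,0,0,0],
  [0,0,0,0,0],
])

```text
time: 9.85
tcp_pos: [0.4805, -0.3507, 0.1825]
tcp_rot: [[-0.996, -0.089, 0.002], [-0.089, 0.996, -0.002], [-0.002, -0.002, -1.0]]
wrist_force: [1.2, 2.1, 6.4]
opening: 0.037
```

>>> jog_arm([
  [0,0,0,-0.6,0],
  [0,0,0,-1,0],
  [0,0,0,-1,0],
  [0,0,0,-1,0],
  [0,0,0,-1,0],
  [0,0,0,0,0],
])

```text
time: 10.45
tcp_pos: [0.4808, -0.3512, 0.3005]
tcp_rot: [[-0.996, -0.09, 0.005], [-0.09, 0.996, -0.006], [-0.004, -0.006, -1.0]]
wrist_force: [0.2, -0.7, -1.1]
opening: 0.0372
```

```bash
python3 - <<'E'
from h import *
need([.500,-.034,.115],95);print(arm.get_state()['opening'])
E
```

```text
t 10.4 g [ 0.4816 -0.3521  0.1535] yaw 95.1 | turn units 0.02 after turn: tx,ty,tz [-1.84 12.61  1.54] j [-0.83  0.33  1.64 -0.    1.16 -2.49]
0.03724030168878018
```

>>> jog_arm([
  [0,-0.2,1,0,0],
  [0,-0.2,1,0,0],
  [0,-0.2,1,0,0],
  [0,-0.2,1,0,0],
  [0,-0.2,1,0,0],
  [0,-0.2,1,0,0],
  [0,-0.2,1,0,0],
  [0,-0.2,1,0,0],
  [0,-0.2,1,0,0],
  [0,0,1,0,0],
  [0,0,1,0,0],
  [0,0,1,0,0],
])

```text
time: 11.65
tcp_pos: [0.4971, -0.0463, 0.2948]
tcp_rot: [[-0.996, -0.089, -0.002], [-0.089, 0.996, 0.001], [0.002, 0.001, -1.0]]
wrist_force: [-0.1, -0.5, -2.6]
opening: 0.037
```

```bash
python3 - <<'E'
from h import *
im,m=snap('side','s1.png')
c=cv2.resize(im[190:390,230:480],None,fx=3,fy=3,interpolation=cv2.INTER_CUBIC);cv2.imwrite('pics/s1c.png',c[:,:,::-1])
need([.501,-.034,.0975],95);print(arm.get_state()['opening'])
E
```

```text
t 11.7 g [ 0.496  -0.0429  0.1475] yaw 95.2 | turn units 0.02 after turn: tx,ty,tz [-0.23  0.34  2.  ] j [-0.33  0.14  1.89  0.    1.11 -1.99]
0.03742712983552683
```

View pics/s1c.png

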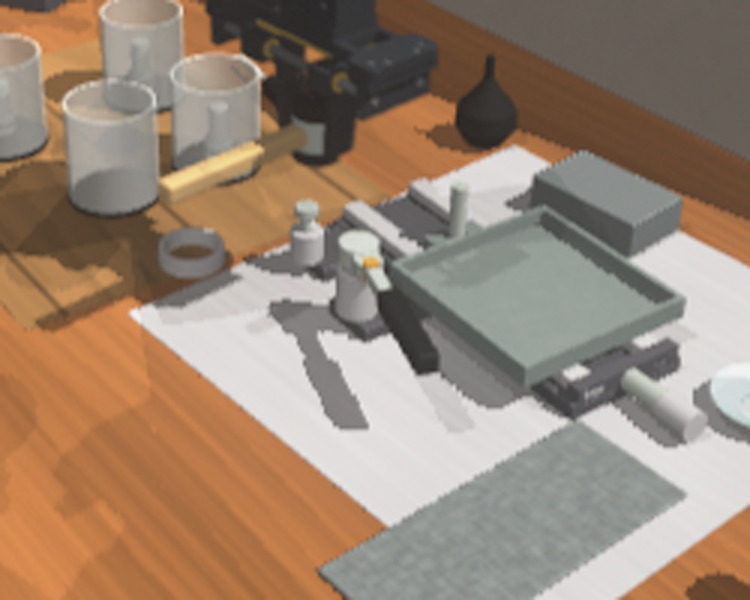

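The tray is home, the mallet is held level, and the pin head is at crop (307,209). I'll cross-check the pin position from this view.

```bash
python3 - <<'E'
from h import *
im,m=load('s1.png'); print(onz(m,230+307/3,190+209/3,.062))
E
```

```text
[ 0.49954618 -0.04087124  0.062     ]
```

>>> jog_arm([
  [0,-0.15,0.4,0.9,0],
  [0,0,0,0.9,0],
  [0,0,0,0.2,0],
  [0,0,0,0.2,0],
  [0,0,0,0.2,0],
])

```text
time: 12.2
tcp_pos: [0.5008, -0.0373, 0.2363]
tcp_rot: [[-0.996, -0.089, -0.001], [-0.089, 0.996, 0.0], [0.001, 0.0, -1.0]]
wrist_force: [-4.1, 2.6, 4.7]
opening: 0.0371
```

>>> jog_arm([
  [0,0,0,0.2,0],
  [0,0,0,0.2,0],
  [0,0,0,0.2,0],
])

```text
time: 12.5
tcp_pos: [0.5028, -0.0376, 0.2256]
tcp_rot: [[-0.996, -0.089, 0.005], [-0.089, 0.996, -0.001], [-0.005, -0.001, -1.0]]
wrist_force: [-12.6, 8.9, 47.4]
opening: 0.037
```

>>> jog_arm([
  [0,0,0,0.2,0],
  [0,0,0,0.1,0],
])

```text
time: 12.7
tcp_pos: [0.5041, -0.0372, 0.2197]
tcp_rot: [[-0.996, -0.089, 0.01], [-0.089, 0.996, -0.0], [-0.009, -0.001, -1.0]]
wrist_force: [-9.6, 11.6, 46.0]
opening: 0.0376
```

>>> jog_arm([
  [0,0,0,0,0],
  [0,0,0,-0.5,0],
  [0,0,0,-1,0],
  [0,0,0,-1,0],
  [0,0,0,-1,0],
  [0,0,0,0,0],
])

```text
time: 13.3
tcp_pos: [0.5024, -0.0379, 0.3049]
tcp_rot: [[-0.996, -0.089, 0.008], [-0.089, 0.996, -0.003], [-0.008, -0.003, -1.0]]
wrist_force: [1.0, 0.4, -2.8]
opening: 0.0375
```

```bash
python3 - <<'E'
from h import *
im,m=snap('side','s2.png')
c=cv2.resize(im[200:340,280:420],None,fx=4,fy=4,interpolation=cv2.INTER_CUBIC);cv2.imwrite('pics/s2c.png',c[:,:,::-1])
need([.480,-.350,.09],95);print(arm.get_state()['opening'])
E
```

```text
t 13.3 g [ 0.5023 -0.038   0.1557] yaw 95.1 | turn units 0.01 after turn: tx,ty,tz [  1.98 -12.36   2.63] j [-0.31  0.14  1.88 -0.    1.12 -1.97]
0.037274373870554774
```

View pics/s2c.png

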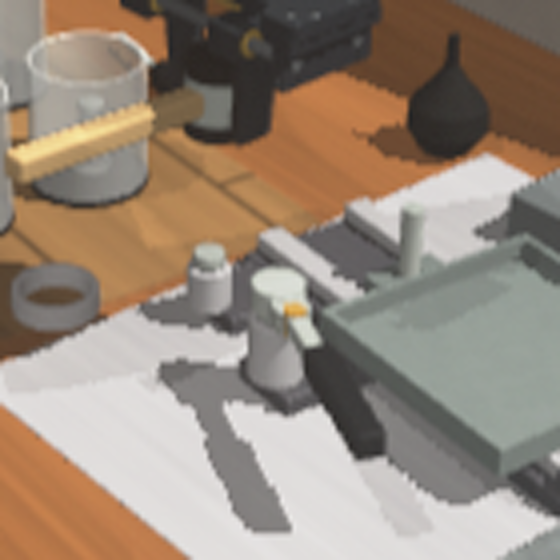

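The pin head at (210,255) now sits on its boss, so it is down. I'll return the mallet.

>>> jog_arm([
  [0,0.2,-1,0,0],
  [0,0.2,-1,0,0],
  [0,0.2,-1,0,0],
  [0,0.2,-1,0,0],
  [0,0.2,-1,0,0],
  [0,0.2,-1,0,0],
  [0,0.2,-1,0,0],
  [0,0.2,-1,0,0],
  [0,0.2,-1,0,0],
  [0,0.2,-1,0,0],
  [0,0,-1,0,0],
  [0,0,-1,0,0],
])

```text
time: 14.55
tcp_pos: [0.4771, -0.3413, 0.2987]
tcp_rot: [[-0.996, -0.089, -0.002], [-0.089, 0.996, 0.002], [0.002, 0.002, -1.0]]
wrist_force: [0.3, 0.6, -2.6]
opening: 0.0372
```

>>> jog_arm([
  [0,0,-0.35,1,0],
  [0,0,0,1,0],
  [0,0,0,1,0],
  [0,0,0,1,0],
  [0,0,0,0.5,0],
  [0,0,0,0.2,0],
  [0,0,0,0,0],
])

```text
time: 15.25
tcp_pos: [0.4783, -0.349, 0.1826]
tcp_rot: [[-0.996, -0.089, -0.001], [-0.089, 0.996, 0.001], [0.001, 0.001, -1.0]]
wrist_force: [0.3, -0.3, -2.5]
opening: 0.0373
```

>>> jog_arm([
  [0,0,0,0.2,0],
  [0,0,0,0.1,0],
  [0,0,0,0,0],
])

```text
time: 15.55
tcp_pos: [0.4787, -0.3492, 0.1763]
tcp_rot: [[-0.996, -0.089, 0.0], [-0.089, 0.996, -0.001], [-0.0, -0.001, -1.0]]
wrist_force: [0.2, -0.8, -1.9]
opening: 0.0375
```

>>> jog_arm([
  [1,0,0,0,0],
  [1,0,0,0,0],
  [1,0,0,0,0],
  [1,0,0,-0.5,0],
  [0.7,0,0,-1,0],
  [0,0,0,-1,0],
  [0,0,0,-1,0],
  [0,0,0,-1,0],
  [0,0,0,0,1],
  [0,0,0,0,1],
  [0,0,0,0,1],
  [0,0,0,0,0.1],
])

```text
time: 16.75
tcp_pos: [0.4787, -0.3492, 0.2896]
tcp_rot: [[-0.941, 0.338, 0.001], [0.338, 0.941, -0.001], [-0.001, -0.001, -1.0]]
wrist_force: [0.1, -0.6, -0.8]
opening: 0.0079
```

```bash
python3 - <<'E'
from h import *
b=np.array([.4887,-.1192]);a=np.radians(-110);u=np.array([np.cos(a),np.sin(a)]);n=np.array([-u[1],u[0]])
p=b+.105*u+.024*n;print(p);need([*p,.071],70);print(arm.get_state()['opening'])
im,m=snap('wrist','w3.png');print(proj(m,[.479,-.35,.054]),proj(m,[*(b+.11*u),.078]))
E
```

```text
[ 0.47534051 -0.22607621]
t 16.8 g [ 0.4788 -0.3493  0.1426] yaw 70.2 | turn units 0.03 after turn: tx,ty,tz [1.82 4.58 2.87] j [-0.83  0.34  1.65 -0.    1.14 -2.06]
0.007933660456512
[318.02524373 256.88350328] [530.57386038 143.14032734]
```

View pics/w3.png

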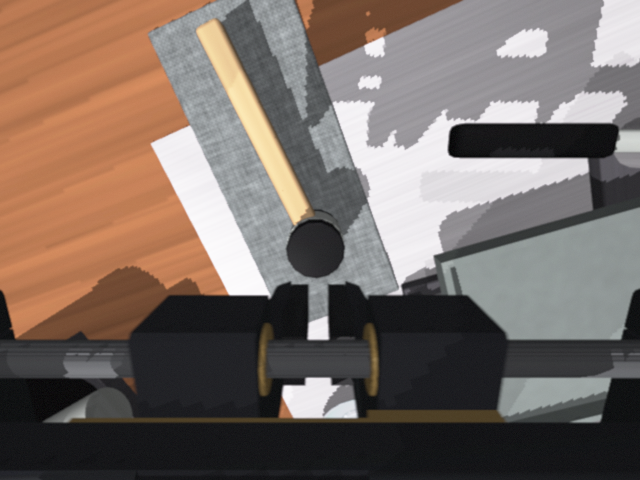

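Mallet stands back on its pad at (315,248), and the handle lies level at (530,140) as predicted. Moving beside the handle.

>>> jog_arm([
  [0,0.4,1,0,0],
  [0,0.4,1,0,0],
  [0,0.4,1,0,0],
  [0,0.4,1,0,0],
  [0,0.2,0.6,0,0],
  [0,0,0,1,0],
  [0,0,0,1,0],
  [0,0,0,0.85,0],
  [0,0,0,0,0],
])

```text
time: 17.7
tcp_pos: [0.4739, -0.225, 0.2148]
tcp_rot: [[-0.942, 0.335, -0.004], [0.335, 0.942, 0.003], [0.005, 0.001, -1.0]]
wrist_force: [-0.6, 0.2, -0.5]
opening: 0.0003
```

>>> jog_arm([
  [0,0.25,0,0,0],
  [0,0.62,-0.06,0,1],
  [0,0.62,-0.06,0,1],
  [0,0.62,-0.06,0,1],
  [0,0.62,-0.06,0,1],
])

```text
time: 18.2
tcp_pos: [0.4142, -0.1976, 0.2194]
tcp_rot: [[-0.616, 0.788, 0.005], [0.788, 0.616, -0.004], [-0.006, 0.001, -1.0]]
wrist_force: [7.0, -6.7, -2.6]
opening: 0.0004
```

>>> jog_arm([
  [0,0.62,-0.06,0,1],
  [0,0.4,-0.04,0,0.65],
])

```text
time: 18.4
tcp_pos: [0.3987, -0.1798, 0.2202]
tcp_rot: [[-0.42, 0.907, 0.009], [0.907, 0.42, -0.01], [-0.013, 0.004, -1.0]]
wrist_force: [8.1, -15.7, -9.3]
opening: 0.0003
```

```bash
python3 - <<'E'
from h import *
need([.475,-.226,.071],70);s=arm.get_state();print(s['wrist_force'],s['torque'])
b=np.array([.4887,-.1192]);R=s['tcp_rot'];g=s['tcp_pos']+.147*R[:,2];c=g[:2]+R[:2,0]*.018-b
print(np.degrees(np.arctan2(c[1],c[0])),np.linalg.norm(c))
E
```

```text
t 18.4 g [ 0.4    -0.1812  0.0732] yaw 24.9 | turn units -5.64 after turn: tx,ty,tz [-3.43 -0.66  0.09] j [-0.7   0.15  2.08 -0.    0.9  -1.13]
[  8.13652179 -15.69990384  -9.28295298] [-2.43972281 -0.99703799 -0.23451129]
-154.60338416763705 0.10658062897565673
```

>>> jog_arm([
  [0,0,0,0,0],
  [0,0,0,0,0],
])

```text
time: 18.6
tcp_pos: [0.3992, -0.1805, 0.2204]
tcp_rot: [[-0.425, 0.905, 0.009], [0.905, 0.425, -0.011], [-0.014, 0.004, -1.0]]
wrist_force: [7.5, -14.8, -10.4]
opening: 0.0004
```

```bash
python3 - <<'E'
from h import *
im,m=snap('top','top2.png')
c=cv2.resize(im[240:390,330:480],None,fx=4,fy=4,interpolation=cv2.INTER_CUBIC);cv2.imwrite('pics/c3.png',cv2.convertScaleAbs(c[:,:,::-1],alpha=1.5))
im,m=snap('side','s3.png')
c2=cv2.resize(im[200:350,280:430],None,fx=4,fy=4,interpolation=cv2.INTER_CUBIC);cv2.imwrite('pics/c3.png',np.hstack([cv2.resize(c,(400,400)),cv2.resize(c2,(400,400))])[:,:,::-1])
E
```

```text
(no output)
```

View pics/c3.png

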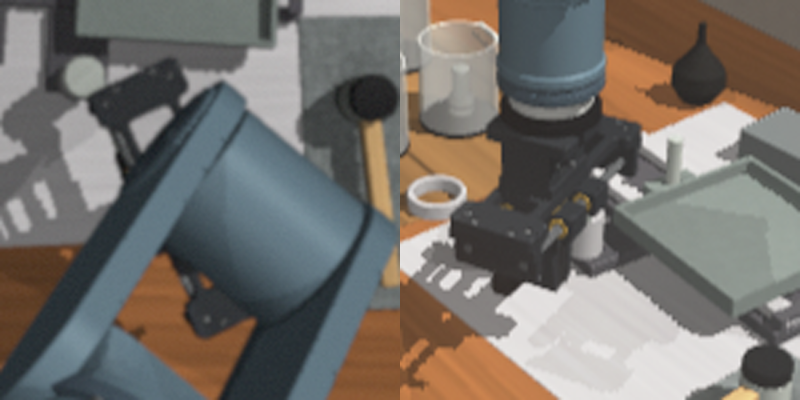

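>>> jog_arm([
  [0,0.25,0,0,0],
  [0,0,0,0,0],
])

```text
time: 18.9
tcp_pos: [0.3976, -0.1772, 0.2213]
tcp_rot: [[-0.425, 0.905, 0.013], [0.905, 0.425, -0.018], [-0.022, 0.004, -1.0]]
wrist_force: [7.0, -28.1, -16.5]
opening: 0.0002
```

```bash
python3 - <<'E'
from h import *
s=arm.get_state();print(s['wrist_force'])
b=np.array([.4887,-.1192]);R=s['tcp_rot'];g=s['tcp_pos']+.147*R[:,2];c=g[:2]+R[:2,0]*.018-b
print(np.degrees(np.arctan2(c[1],c[0])),np.linalg.norm(c))
E
```

```text
[  7.03201076 -28.14691584 -16.46989564]
-155.40537754359002 0.10646423509769463
```

The force climbs stiffly with no rotation and is well above the spring's maximum, so the handle is folded to its limit. I'll retreat and go over the cases.

>>> jog_arm([
  [0,-0.5,0,0,0],
  [0,-0.6,0,0,0],
  [0,-0.6,0,-0.5,0],
  [0,0,0,-1,0],
  [0,0,0,-1,0],
  [0,0,0,-1,-1],
  [0,0,0,-1,-1],
  [0,0,0,-1,-1],
  [0,0,0,0,-1],
  [0,0,0,0,-1],
  [0,0,0,0,-1],
  [0,0,0,0,-1],
])

```text
time: 20.1
tcp_pos: [0.4124, -0.21, 0.3566]
tcp_rot: [[-0.989, 0.148, 0.002], [0.148, 0.989, -0.002], [-0.003, -0.002, -1.0]]
wrist_force: [-0.1, -0.6, 0.6]
opening: 0.0002
```

```bash
python3 - <<'E'
from h import *
need([.535,.149,.21],87.4)
E
```

```text
t 20.1 g [ 0.4127 -0.2104  0.2096] yaw 81.5 | turn units -0.74 after turn: tx,ty,tz [-4.24 14.58 -0.02] j [-0.73 -0.03  1.93 -0.    1.23 -2.15]
```

>>> jog_arm([
  [0.3,0,0,0,-0.74],
  [0.3,-0.3,1,0,0],
  [0.3,-0.3,1,0,0],
  [0.3,-0.3,1,0,0],
  [0.3,-0.3,1,0,0],
  [0.3,-0.3,1,0,0],
  [0.3,-0.3,1,0,0],
  [0.3,-0.3,1,0,0],
  [0.3,-0.3,1,0,0],
  [0.3,-0.3,1,0,0],
  [0.3,-0.5,1,0,0],
  [0.3,-0.5,1,0,0],
])

```text
time: 21.3
tcp_pos: [0.5193, 0.0609, 0.3567]
tcp_rot: [[-0.999, 0.051, 0.003], [0.051, 0.999, -0.001], [-0.003, -0.0, -1.0]]
wrist_force: [0.4, -0.3, -0.5]
opening: 0.0268
```

>>> jog_arm([
  [0.3,-0.5,1,0,0],
  [0.3,0,1,0,0],
  [0.3,0,1,0,0],
  [0.3,0,0.5,0,0],
  [0.3,0,0,0,0],
])

```text
time: 21.8
tcp_pos: [0.5359, 0.1477, 0.3559]
tcp_rot: [[-0.999, 0.049, 0.002], [0.049, 0.999, 0.0], [-0.002, 0.0, -1.0]]
wrist_force: [0.2, -0.1, 0.1]
opening: 0.0266
```

```bash
python3 - <<'E'
from h import *
need([.535,.149,.055],87.4);print(arm.get_state()['opening'])
w,mw=snap('wrist','w4.png');t,mt=snap('top','top3.png')
print([proj(mw,[*p,.095]).round() for p in[(.553,.299),(.535,.149),(.399,.296)]])
c=cv2.convertScaleAbs(cv2.resize(t[170:350,295:495],(400,360),interpolation=cv2.INTER_CUBIC),alpha=1.4)
o=np.zeros((480,800,3),np.uint8);o[:,:]=0
o[:360,400:]=c;o[:300,:400]=cv2.resize(w,(400,300));cv2.imwrite('pics/c4.png',o[:,:,::-1])
E
```

```text
t 21.8 g [0.5362 0.1477 0.2089] yaw 87.2 | turn units -0.03 after turn: tx,ty,tz [0.05 0.05 6.16] j [ 0.06  0.19  1.7  -0.    1.25 -1.47]
0.026645720621672395
[array([532., 258.]), array([321., 244.]), array([555.,  13.])]
```

View pics/c4.png

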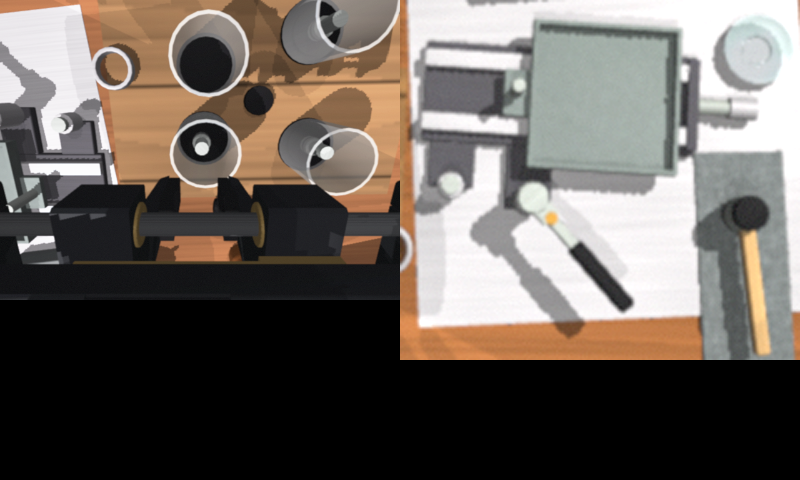

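The key sprang back straight, about 29° on from its start, so it folded by about 0.35 rad at the stop and the bolt is tight. The tray is home, the pin is down and the mallet is on its pad. The nose tip of the first objective is at about wrist px (323,237).

```bash
cat >> h.py <<'E'
def nose(im,m,u,v,r=18,z=.063):
    u,v=int(u),int(v);x0,y0=max(u-r,0),max(v-r,0);w=cv2.cvtColor(im[y0:v+r,x0:u+r],cv2.COLOR_RGB2GRAY)
    _,b=cv2.threshold(w,0,255,cv2.THRESH_OTSU); n,l,st,c=cv2.connectedComponentsWithStats(b)
    i=min(range(1,n),key=lambda i:np.hypot(*(c[i]+[x0-u,y0-v]))-.1*min(st[i,4],200)); p=c[i]+[x0,y0]
    print('blob',p.round(1),st[i],onz(m,*p,z).round(4)); return onz(m,*p,z)
E
python3 - <<'E'
from h import *
w,mw=load('w4.png');t,mt=load('top3.png')
P=lambda x,y,z: onz(mt,295+(x-400)/2,170+y/2,z)[:2]
q=[P(*a,.043) for a in[(534,17),(683,25),(676,174),(527,166)]];c=np.mean(q,0)
e=q[1]-q[0]+q[2]-q[3];f=q[0]-q[3]+q[1]-q[2];print('tray',c,np.degrees(np.arctan2(*e[::-1])),np.degrees(np.arctan2(*f[::-1])))
pt=P(517,85,.08);print('post',pt)
nose(w,mw,323,237);nose(w,mw,523,243)
need([*nose(w,mw,323,237)[:2],.055],87.4)
E
```

```text
tray [ 0.59955442 -0.1983184 ] -92.29150949828524 -2.955935621033873
post [ 0.60262627 -0.10069471]
blob [322.5 237.3] [  6   8  23  22 390] [0.5382 0.1506 0.063 ]
blob [522.9 244.6] [  7   9  23  22 383] [0.5522 0.3102 0.063 ]
blob [322.5 237.3] [  6   8  23  22 390] [0.5382 0.1506 0.063 ]
t 21.9 g [0.5361 0.1461 0.2084] yaw 87.1 | turn units -0.04 after turn: tx,ty,tz [-0.08  0.18  6.14] j [ 0.05  0.19  1.7  -0.    1.25 -1.47]
```

>>> jog_arm([
  [0.3,-0.1,0.15,1,0],
  [0.3,0,0,1,0],
  [0.3,0,0,1,0],
  [0.3,0,0,1,0],
  [0.3,0,0,0.6,0],
  [0.3,0,0,0.6,0],
  [0.3,0,0,0.6,0],
  [0.3,0,0,0.35,0],
])

```text
time: 22.7
tcp_pos: [0.5388, 0.1509, 0.2008]
tcp_rot: [[-0.999, 0.052, 0.0], [0.052, 0.999, 0.002], [-0.0, 0.002, -1.0]]
wrist_force: [-5.4, 10.1, 48.4]
opening: 0.0263
```

>>> jog_arm([
  [0,0,0,0,0],
  [0,0,0,0,0],
  [0,0,0,0,0],
  [0,0,0,0,0],
  [0,0,0,0,0],
])

```text
time: 23.2
tcp_pos: [0.5391, 0.1502, 0.2012]
tcp_rot: [[-0.999, 0.052, 0.001], [0.052, 0.999, 0.0], [-0.001, 0.0, -1.0]]
wrist_force: [0.5, 0.4, 0.7]
opening: 0.017
```

>>> jog_arm([
  [0,0,0,-0.4,0],
  [0,0,0,-0.8,0],
  [0,0,0,-1,0],
  [0,0,0,-1,0],
  [0,0,0,-1,0],
  [0,0,0,-1,0],
  [0,0,0,0,0],
])

```text
time: 23.9
tcp_pos: [0.5397, 0.1503, 0.3349]
tcp_rot: [[-0.999, 0.051, 0.006], [0.051, 0.999, 0.0], [-0.006, 0.0, -1.0]]
wrist_force: [0.2, 0.3, -0.9]
opening: 0.0173
```

```bash
cat >> h.py <<'E'
C=np.array([.5995,-.198])
def slot(a,b):
    y=np.radians(-2.6);return C+a*np.array([np.cos(y),np.sin(y)])+b*np.array([-np.sin(y),np.cos(y)])
E
python3 - <<'E'
from h import *
print(arm.get_state()['opening'])
for s in[(.036,-.036),(.036,.036),(-.036,-.036)]:print(slot(*s))
need([*slot(.036,-.036),.083],87.4)
E
```

```text
0.017269491817084648
[ 0.63382987 -0.23559601]
[ 0.63709601 -0.16367013]
[ 0.56190399 -0.23232987]
t 23.9 g [0.5407 0.1503 0.1879] yaw 87.1 | turn units -0.04 after turn: tx,ty,tz [ -4.42 -15.25   4.2 ] j [ 0.06  0.22  1.71 -0.    1.21 -1.46]
```

>>> jog_arm([
  [0,-0.3,-1,0,0],
  [0,-0.3,-1,0,0],
  [0,-0.3,-1,0,0],
  [0,-0.3,-1,0,0],
  [0,-0.3,-1,0,0],
  [0,-0.3,-1,0,0],
  [0,-0.3,-1,0,0],
  [0,-0.3,-1,0,0],
  [0,-0.3,-1,0,0],
  [0,-0.3,-1,0,0],
  [0,-0.3,-1,0,0],
  [0,-0.3,-1,0,0],
])

```text
time: 25.1
tcp_pos: [0.6126, -0.1549, 0.3289]
tcp_rot: [[-0.999, 0.052, -0.003], [0.052, 0.999, 0.001], [0.003, 0.001, -1.0]]
wrist_force: [0.6, 0.7, -2.0]
opening: 0.0169
```

>>> jog_arm([
  [0,-0.4,-1,0,0],
  [0,-0.4,-1,0,0],
  [0,0,-1,0,0],
  [0,0,-0.2,0,0],
  [0,0,0,0,0],
])

```text
time: 25.6
tcp_pos: [0.6283, -0.2354, 0.3292]
tcp_rot: [[-0.999, 0.053, -0.002], [0.053, 0.999, 0.001], [0.002, 0.001, -1.0]]
wrist_force: [-0.4, -0.1, -1.7]
opening: 0.0175
```

```bash
python3 - <<'E'
from h import *
print(arm.get_state()['opening']);need([*slot(.036,-.036),.080],87.4)
w,m=snap('wrist','w5.png');c=[cv2.resize(w,(400,300))];w,m=snap('side','s5.png');c.append(cv2.resize(w[170:370,280:547],(400,300)));cv2.imwrite('pics/c5.png',np.hstack(c)[:,:,::-1])
E
```

```text
0.017467209366184712
t 25.6 g [ 0.628  -0.2352  0.1822] yaw 86.9 | turn units -0.06 after turn: tx,ty,tz [-0.23 -0.    4.09] j [-0.54  0.46  1.41  0.    1.28 -2.05]
```

View pics/c5.png

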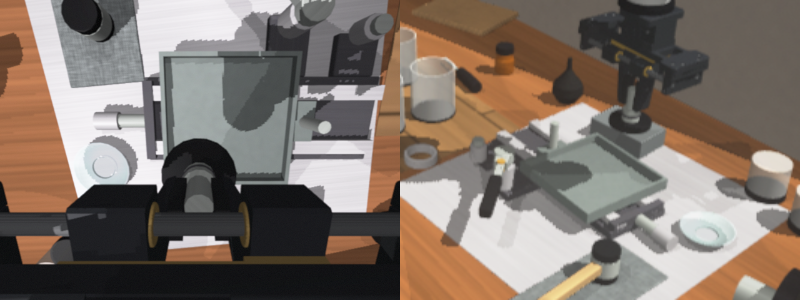

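The objective hangs upright and the tray is empty below it. Lowering.

>>> jog_arm([
  [0,-0.2,0,1,0],
  [0,0,0,1,0],
  [0,0,0,0.8,0],
  [0,0,0,0.6,0],
  [0,0,0,0.3,0],
  [0,0,0,0.2,0],
  [0,0,0,0,0],
])

```text
time: 26.4
tcp_pos: [0.6341, -0.2349, 0.2334]
tcp_rot: [[-0.999, 0.051, -0.0], [0.051, 0.999, 0.0], [0.0, 0.0, -1.0]]
wrist_force: [-0.1, 0.3, -2.1]
opening: 0.0173
```

>>> jog_arm([
  [0,0,0,0.1,0],
  [0,0,0,0,0],
])

```text
time: 26.6
tcp_pos: [0.6342, -0.2353, 0.2317]
tcp_rot: [[-0.999, 0.052, 0.001], [0.052, 0.999, -0.001], [-0.001, -0.001, -1.0]]
wrist_force: [0.1, 0.3, -2.7]
opening: 0.017
```

>>> jog_arm([
  [0,0,0,0.15,0],
  [0,0,0,0,0],
])

```text
time: 26.8
tcp_pos: [0.6339, -0.2351, 0.227]
tcp_rot: [[-0.999, 0.052, -0.0], [0.052, 0.999, 0.0], [0.0, 0.0, -1.0]]
wrist_force: [-0.0, 0.5, -1.4]
opening: 0.0168
```

>>> jog_arm([
  [0,0,0,0.1,0],
  [0,0,0,0,0],
])

```text
time: 27.0
tcp_pos: [0.6341, -0.2352, 0.2262]
tcp_rot: [[-0.999, 0.051, 0.0], [0.051, 0.999, -0.0], [-0.0, -0.0, -1.0]]
wrist_force: [-4.5, 2.4, 7.0]
opening: 0.0172
```

>>> jog_arm([
  [0.3,0,0,0,0],
  [0.3,0,0,0,0],
  [0.3,0,0,-0.3,0],
  [0.3,0,0,-0.8,0],
  [0.3,0,0,-1,0],
  [0.3,0,0,-1,0],
  [0.3,0,0,-1,0],
  [0.3,0,1,-1,0],
  [0.3,0.2,1,0,0],
  [0.3,0.2,1,0,0],
  [0.3,0.2,1,0,0],
  [0.3,0.2,1,0,0],
])

```text
time: 28.2
tcp_pos: [0.6203, -0.1083, 0.3528]
tcp_rot: [[-0.999, 0.052, 0.001], [0.052, 0.999, -0.0], [-0.001, -0.0, -1.0]]
wrist_force: [-0.2, -0.8, -0.1]
opening: 0.0266
```

>>> jog_arm([
  [0.3,0.2,1,0,0],
  [0.3,0.2,1,0,0],
  [0.3,0.2,1,0,0],
  [0.3,0.2,1,0,0],
  [0.3,0.2,1,0,0],
  [0.3,0.2,1,0,0],
  [0.3,0.2,1,0,0],
  [0.3,0.2,1,0,0],
  [0.3,0.2,1,0,0],
  [0.3,0.2,1,0,0],
  [0.3,0,1,0,0],
  [0.3,0,1,0,0],
])

```text
time: 29.4
tcp_pos: [0.5858, 0.194, 0.3529]
tcp_rot: [[-0.999, 0.051, 0.001], [0.051, 0.999, 0.0], [-0.001, 0.0, -1.0]]
wrist_force: [0.4, 0.2, 0.3]
opening: 0.0261
```

```bash
python3 - <<'E'
from h import *
need([.552,.310,.055],87.4);print(arm.get_state()['opening'])
E
```

```text
t 29.4 g [0.586  0.194  0.2059] yaw 87.1 | turn units -0.04 after turn: tx,ty,tz [1.57 4.57 6.04] j [ 0.13  0.32  1.54  0.    1.28 -1.39]
0.02606647263990144
```

>>> jog_arm([
  [0.3,0.4,1,0,0],
  [0.3,0.4,1,0,0],
  [0.3,0.4,1,0,0],
  [0.3,0.4,1,0,0],
  [0.3,0,0.6,0,0],
  [0.3,0,0,0,0],
])

```text
time: 30.0
tcp_pos: [0.5519, 0.3113, 0.3526]
tcp_rot: [[-0.999, 0.049, 0.001], [0.049, 0.999, 0.0], [-0.001, 0.0, -1.0]]
wrist_force: [0.5, -0.2, 0.3]
opening: 0.0266
```

```bash
python3 - <<'E'
from h import *
w,m=snap('wrist','w6.png');uv=proj(m,[.552,.310,.063]);print(uv)
p=nose(w,m,*uv);need([*p[:2],.055],87.4)
# rim / case centre
uv=proj(m,[.399,.296,.063]);print('c2',uv)
cv2.imwrite('pics/c6.png',cv2.convertScaleAbs(w,alpha=1.3)[:340,:,::-1])
t,mt=snap('top','top6.png');cv2.imwrite('pics/c6.png',np.vstack([cv2.resize(w,(512,384))[:280],cv2.resize(t[170:290,295:495],(512,307))])[:,:,::-1])
E
```

```text
[316.91259262 236.09731368]
blob [317.5 233.5] [  6   0  28  30 547] [0.55   0.3106 0.063 ]
t 30.1 g [0.5523 0.3102 0.2054] yaw 87.1 | turn units -0.03 after turn: tx,ty,tz [0.09 0.01 6.02] j [ 0.32  0.36  1.5  -0.    1.29 -1.2 ]
c2 [284.61231923  16.1887401 ]
```

View pics/c6.png

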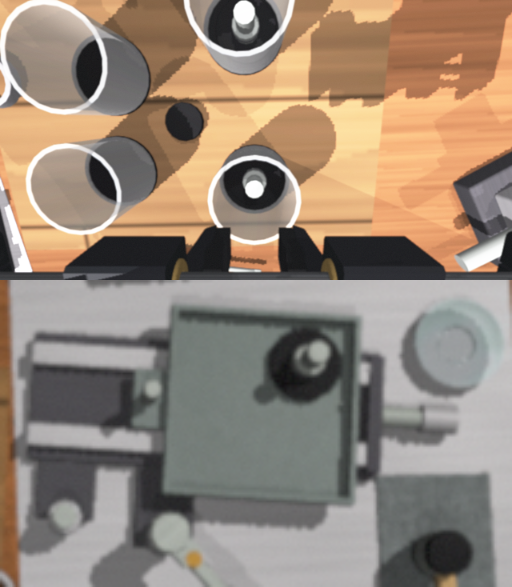

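The placed objective stands in the tray's far right, with its flange at (305,365) in the lower view. The nose in the next case is centred in its mouth, as predicted. Descending slightly less deep and slower.

>>> jog_arm([
  [0.3,0.05,0,1,0],
  [0.3,0,0,1,0],
  [0.3,0,0,1,0],
  [0.3,0,0,1,0],
  [0.3,0,0,0.7,0],
  [0.3,0,0,0.4,0],
  [0.3,0,0,0.4,0],
  [0.3,0,0,0.3,0],
])

```text
time: 30.9
tcp_pos: [0.5512, 0.3094, 0.2071]
tcp_rot: [[-0.999, 0.052, 0.001], [0.052, 0.999, 0.0], [-0.001, 0.0, -1.0]]
wrist_force: [0.2, -0.3, 0.2]
opening: 0.0263
```

>>> jog_arm([
  [0,0,0,0.1,0],
  [0,0,0,0,0],
  [0,0,0,0,0],
  [0,0,0,0,0],
  [0,0,0,0,0],
])

```text
time: 31.4
tcp_pos: [0.5507, 0.31, 0.205]
tcp_rot: [[-0.999, 0.051, 0.0], [0.051, 0.999, 0.0], [-0.0, 0.0, -1.0]]
wrist_force: [0.4, -0.3, -1.7]
opening: 0.017
```

>>> jog_arm([
  [0,0,0,-0.4,0],
  [0,0,0,-0.8,0],
  [0,0,0,-1,0],
  [0,0,0,-1,0],
  [0,0,0,-1,0],
  [0,0,0,-1,0],
  [0,0,0,0,0],
])

```text
time: 32.1
tcp_pos: [0.5519, 0.3104, 0.3399]
tcp_rot: [[-0.999, 0.051, 0.008], [0.051, 0.999, 0.003], [-0.008, 0.003, -1.0]]
wrist_force: [-0.0, 0.2, -0.8]
opening: 0.0169
```

```bash
python3 - <<'E'
from h import *
print(arm.get_state()['opening']);need([*slot(.036,.036),.083],87.4)
E
```

```text
0.016939193606390138
t 32.1 g [0.5531 0.3108 0.1929] yaw 87.1 | turn units -0.04 after turn: tx,ty,tz [ -4.22 -18.81   4.4 ] j [ 0.33  0.37  1.51  0.    1.25 -1.19]
```

>>> jog_arm([
  [0,-0.2,-1,0,0],
  [0,-0.2,-1,0,0],
  [0,-0.2,-1,0,0],
  [0,-0.2,-1,0,0],
  [0,-0.2,-1,0,0],
  [0,-0.2,-1,0,0],
  [0,-0.2,-1,0,0],
  [0,-0.2,-1,0,0],
  [0,-0.2,-1,0,0],
  [0,-0.2,-1,0,0],
  [0,-0.2,-1,0,0],
  [0,-0.2,-1,0,0],
])

```text
time: 33.3
tcp_pos: [0.5948, 0.0062, 0.3335]
tcp_rot: [[-0.999, 0.052, -0.001], [0.052, 0.999, 0.0], [0.002, 0.0, -1.0]]
wrist_force: [0.2, -0.4, -1.8]
opening: 0.0173
```

>>> jog_arm([
  [0,-0.3,-1,0,0],
  [0,-0.3,-1,0,0],
  [0,-0.3,-1,0,0],
  [0,-0.3,-1,0,0],
  [0,-0.3,-1,0,0],
  [0,-0.3,-1,0,0],
  [0,0,-0.8,0,0],
  [0,0,0,0,0],
  [0,0,0,0,0],
])

```text
time: 34.2
tcp_pos: [0.6308, -0.1649, 0.3339]
tcp_rot: [[-0.999, 0.052, -0.001], [0.052, 0.999, 0.001], [0.001, 0.001, -1.0]]
wrist_force: [-0.0, 1.1, -1.7]
opening: 0.0168
```

```bash
python3 - <<'E'
from h import *
print(arm.get_state()['opening'],arm.get_state()['tcp_pos']);need([*slot(.036,.036),.083],87.4)
E
```

```text
0.01675418469704672 [ 0.63084472 -0.1648549   0.33390679]
t 34.2 g [ 0.6307 -0.1647  0.1869] yaw 87.0 | turn units -0.05 after turn: tx,ty,tz [-0.26  0.05  4.16] j [-0.44  0.41  1.46  0.    1.27 -1.96]
```

>>> jog_arm([
  [0,-0.2,0.05,1,0],
  [0,0,0,1,0],
  [0,0,0,0.9,0],
  [0,0,0,0.6,0],
  [0,0,0,0.3,0],
  [0,0,0,0.2,0],
  [0,0,0,0,0],
])

```text
time: 34.9
tcp_pos: [0.6365, -0.1637, 0.2348]
tcp_rot: [[-0.999, 0.051, 0.0], [0.051, 0.999, 0.0], [-0.0, 0.0, -1.0]]
wrist_force: [-1.3, -0.1, -1.7]
opening: 0.0171
```

>>> jog_arm([
  [0,0,0,0.1,0],
  [0,0,0,0,0],
])

```text
time: 35.1
tcp_pos: [0.6367, -0.164, 0.2329]
tcp_rot: [[-0.999, 0.052, 0.001], [0.052, 0.999, -0.0], [-0.001, -0.0, -1.0]]
wrist_force: [-0.0, -0.3, -1.3]
opening: 0.017
```

>>> jog_arm([
  [0,0,0,0.1,0],
  [0,0,0,0,0],
])

```text
time: 35.3
tcp_pos: [0.6363, -0.164, 0.2297]
tcp_rot: [[-0.999, 0.052, -0.0], [0.052, 0.999, 0.0], [0.0, 0.0, -1.0]]
wrist_force: [0.4, 0.6, -0.5]
opening: 0.0166
```

>>> jog_arm([
  [0,0,0,0.05,0],
  [0,0,0,0,0],
])

```text
time: 35.5
tcp_pos: [0.6365, -0.164, 0.2293]
tcp_rot: [[-0.999, 0.051, 0.0], [0.051, 0.999, -0.0], [-0.0, -0.0, -1.0]]
wrist_force: [-2.4, 0.9, 4.7]
opening: 0.0169
```

>>> jog_arm([
  [0.3,0,0,0,0],
  [0.3,0,0,0,0],
  [0.3,0,0,-0.3,0],
  [0.3,0,0,-0.8,0],
  [0.3,0,0,-1,0],
  [0.3,0,0,-1,0],
  [0.3,0,0,-1,0],
  [0.3,0.5,1,-1,0],
  [0.3,0.5,1,0,0],
  [0.3,0.5,1,0,0],
  [0.3,0.5,1,0,0],
  [0.3,0.5,1,0,0],
])

```text
time: 36.7
tcp_pos: [0.5799, -0.0349, 0.3566]
tcp_rot: [[-0.999, 0.052, 0.001], [0.052, 0.999, -0.0], [-0.001, -0.0, -1.0]]
wrist_force: [-1.1, 0.6, -0.4]
opening: 0.0263
```

>>> jog_arm([
  [0.3,0.5,1,0,0],
  [0.3,0.5,1,0,0],
  [0.3,0.5,1,0,0],
  [0.3,0.5,1,0,0],
  [0.3,0.5,1,0,0],
  [0.3,0.5,1,0,0],
  [0.3,0.5,1,0,0],
  [0.3,0.5,1,0,0],
  [0.3,0.5,1,0,0],
  [0.3,0.5,1,0,0],
  [0.3,0.5,1,0,0],
  [0.3,0.5,1,0,0],
])

```text
time: 37.9
tcp_pos: [0.4455, 0.2725, 0.3566]
tcp_rot: [[-0.999, 0.052, 0.001], [0.052, 0.999, 0.0], [-0.001, 0.0, -1.0]]
wrist_force: [0.5, 0.4, -0.2]
opening: 0.0265
```

```bash
python3 - <<'E'
from h import *
w,m=load('w6.png');p=nose(w,m,305,16,14)
need([*p[:2],.055],87.4);print(arm.get_state()['opening'])
E
```

```text
blob [304.2  15.7] [  0   0  28  28 644] [0.3994 0.3092 0.063 ]
t 37.9 g [0.4457 0.2725 0.2096] yaw 87.0 | turn units -0.04 after turn: tx,ty,tz [1.92 1.38 6.18] j [ 0.32  0.11  1.79 -0.    1.24 -1.2 ]
0.026455251585518962
```

>>> jog_arm([
  [0.3,1,0.7,0,0],
  [0.3,0.9,0.7,0,0],
  [0.3,0,0,0,0],
  [0.3,0,0,0,0],
])

```text
time: 38.3
tcp_pos: [0.4003, 0.3091, 0.3565]
tcp_rot: [[-0.999, 0.05, 0.001], [0.05, 0.999, 0.0], [-0.001, 0.0, -1.0]]
wrist_force: [0.0, 0.0, -0.2]
opening: 0.0266
```

```bash
python3 - <<'E'
from h import *
w,m=snap('wrist','w7.png');uv=proj(m,[.3994,.3092,.063]);print(uv)
p=nose(w,m,*uv);need([*p[:2],.055],87.4)
t,mt=snap('top','top7.png');cv2.imwrite('pics/c7.png',np.vstack([cv2.resize(w,(512,384))[:280],cv2.resize(t[170:290,295:495],(512,307))])[:,:,::-1])
E
```

```text
[318.7338679  233.48101956]
blob [318.9 230.1] [  6   0  28  29 524] [0.3967 0.3094 0.063 ]
t 38.4 g [0.401  0.3087 0.2095] yaw 87.1 | turn units -0.04 after turn: tx,ty,tz [0.17 0.02 6.18] j [ 0.42  0.08  1.83 -0.    1.24 -1.1 ]
```

View pics/c7.png

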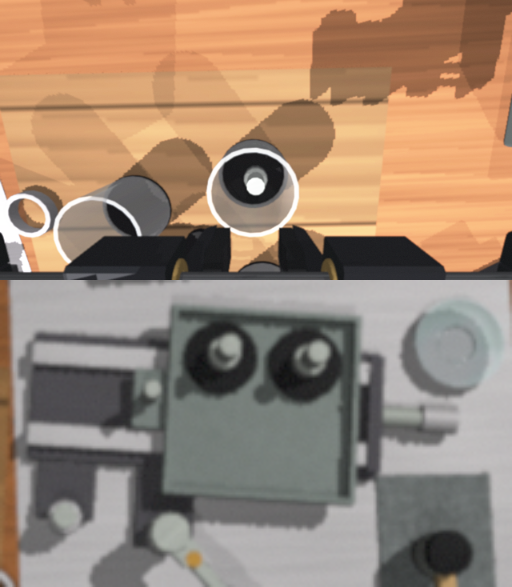

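Both placed objectives stand in the far half of the tray. The third nose is centred at wrist (320,232). Descending.

>>> jog_arm([
  [0.3,0.1,0.02,1,0],
  [0.3,0,0,1,0],
  [0.3,0,0,1,0],
  [0.3,0,0,1,0],
  [0.3,0,0,0.8,0],
  [0.3,0,0,0.5,0],
  [0.3,0,0,0.4,0],
  [0.3,0,0,0.3,0],
  [0,0,0,0,0],
  [0,0,0,0,0],
  [0,0,0,0,0],
  [0,0,0,0,0],
])

```text
time: 39.6
tcp_pos: [0.3981, 0.3096, 0.2065]
tcp_rot: [[-0.999, 0.051, 0.001], [0.051, 0.999, 0.0], [-0.001, 0.0, -1.0]]
wrist_force: [0.0, 0.9, -1.0]
opening: 0.0172
```

>>> jog_arm([
  [0,0,0,0,0],
  [0,0,0,-0.4,0],
  [0,0,0,-0.8,0],
  [0,0,0,-1,0],
  [0,0,0,-1,0],
  [0,0,0,-1,0],
  [0,0,0,-1,0],
  [0,0,0,0,0],
])

```text
time: 40.4
tcp_pos: [0.3991, 0.3101, 0.3403]
tcp_rot: [[-0.999, 0.051, 0.007], [0.051, 0.999, 0.003], [-0.007, 0.004, -1.0]]
wrist_force: [1.0, -0.0, -1.9]
opening: 0.0171
```

```bash
python3 - <<'E'
from h import *
print(arm.get_state()['opening']);need([*slot(-.036,0),.083],87.4)
E
```

```text
0.0171080825070655
t 40.4 g [0.4001 0.3106 0.1933] yaw 87.1 | turn units -0.04 after turn: tx,ty,tz [ -7.45 -19.96   4.41] j [ 0.43  0.09  1.84 -0.    1.2  -1.09]
```

>>> jog_arm([
  [0,-0.3,-1,0,0],
  [0,-0.3,-1,0,0],
  [0,-0.3,-1,0,0],
  [0,-0.4,-1,0,0],
  [0,-0.4,-1,0,0],
  [0,-0.4,-1,0,0],
  [0,-0.4,-1,0,0],
  [0,-0.4,-1,0,0],
  [0,-0.4,-1,0,0],
  [0,-0.4,-1,0,0],
  [0,-0.4,-1,0,0],
  [0,-0.4,-1,0,0],
])

```text
time: 41.6
tcp_pos: [0.4946, 0.0031, 0.335]
tcp_rot: [[-0.999, 0.052, -0.001], [0.052, 0.999, 0.0], [0.001, 0.0, -1.0]]
wrist_force: [0.6, 0.0, -1.2]
opening: 0.017
```

>>> jog_arm([
  [0,-0.4,-1,0,0],
  [0,-0.4,-1,0,0],
  [0,-0.4,-1,0,0],
  [0,-0.4,-1,0,0],
  [0,-0.4,-1,0,0],
  [0,-0.4,-1,0,0],
  [0,-0.3,-1,0,0],
  [0,0,-0.9,0,0],
  [0,0,0,0,0],
  [0,0,0,0,0],
])

```text
time: 42.6
tcp_pos: [0.5517, -0.1966, 0.3348]
tcp_rot: [[-0.999, 0.053, -0.001], [0.053, 0.999, 0.001], [0.002, 0.001, -1.0]]
wrist_force: [-0.4, 0.8, -1.4]
opening: 0.0169
```

```bash
python3 - <<'E'
from h import *
print(arm.get_state()['opening'],arm.get_state()['tcp_pos']);need([*slot(-.036,0),.0845],87.4)
E
```

```text
0.01690526517782328 [ 0.55166159 -0.19655404  0.33484588]
t 42.6 g [ 0.5514 -0.1964  0.1878] yaw 87.0 | turn units -0.05 after turn: tx,ty,tz [-0.48  0.02  4.13] j [-0.54  0.27  1.64  0.    1.23 -2.06]
```

>>> jog_arm([
  [0,-0.46,0,1,0],
  [0,0,0,1,0],
  [0,0,0,0.9,0],
  [0,0,0,0.6,0],
  [0,0,0,0.3,0],
  [0,0,0,0.2,0],
  [0,0,0,0,0],
])

```text
time: 43.3
tcp_pos: [0.5637, -0.197, 0.236]
tcp_rot: [[-0.999, 0.051, 0.0], [0.051, 0.999, -0.0], [-0.0, -0.0, -1.0]]
wrist_force: [0.4, 0.5, -1.5]
opening: 0.0171
```

>>> jog_arm([
  [0,0,0,0.1,0],
  [0,0,0,0,0],
])

```text
time: 43.5
tcp_pos: [0.5638, -0.1974, 0.2341]
tcp_rot: [[-0.999, 0.052, 0.001], [0.052, 0.999, -0.001], [-0.001, -0.001, -1.0]]
wrist_force: [-0.1, 0.5, -1.0]
opening: 0.0173
```

>>> jog_arm([
  [0,0,0,0.1,0],
  [0,0,0,0,0],
])

```text
time: 43.7
tcp_pos: [0.5636, -0.1972, 0.231]
tcp_rot: [[-0.999, 0.052, 0.0], [0.052, 0.999, -0.0], [-0.0, -0.0, -1.0]]
wrist_force: [-0.6, -0.7, -1.1]
opening: 0.0169
```

>>> jog_arm([
  [0,0,0,0.05,0],
  [0,0,0,0,0],
])

```text
time: 43.9
tcp_pos: [0.5637, -0.1972, 0.2307]
tcp_rot: [[-0.999, 0.051, 0.0], [0.051, 0.999, -0.0], [-0.0, -0.0, -1.0]]
wrist_force: [-2.7, 1.6, 5.5]
opening: 0.0173
```

Contact. I'll release, rise, then move clear to the left over the cases so I can also check them.

>>> jog_arm([
  [0.3,0,0,0,0],
  [0.3,0,0,0,0],
  [0.3,0,0,-0.3,0],
  [0.3,0,0,-0.8,0],
  [0.3,0,0,-1,0],
  [0.3,0,0,-1,0],
  [0.3,0,0,-1,0],
  [0.3,0,1,-1,0],
  [0.3,0,1,-1,0],
  [0.3,0,1,0,0],
  [0.3,0,1,0,0],
  [0.3,0,1,0,0],
])

```text
time: 45.1
tcp_pos: [0.57, -0.0714, 0.3832]
tcp_rot: [[-0.999, 0.052, 0.001], [0.052, 0.999, -0.0], [-0.001, -0.0, -1.0]]
wrist_force: [0.7, -0.2, -0.1]
opening: 0.0265
```

>>> jog_arm([
  [0.3,0.3,1,0,0],
  [0.3,0.3,1,0,0],
  [0.3,0.3,1,0,0],
  [0.3,0.3,1,0,0],
  [0.3,0,1,0,0],
  [0.3,0,1,0,0],
  [0.3,0,1,0,0],
  [0.3,0,1,0,0],
  [0.3,0,1,0,0],
  [0.3,0,1,0,0],
  [0.3,0,0,0,0],
])

```text
time: 46.2
tcp_pos: [0.5527, 0.1812, 0.3827]
tcp_rot: [[-0.999, 0.049, 0.001], [0.049, 0.999, 0.001], [-0.001, 0.001, -1.0]]
wrist_force: [0.5, -0.0, -0.1]
opening: 0.0263
```

```bash
python3 - <<'E'
from h import *
w,m=snap('wrist','w8.png');t,mt=snap('top','top8.png');s,ms=snap('side','s8.png')
o=np.zeros((600,800,3),np.uint8);o[:300,:400]=cv2.resize(w,(400,300));o[:300,400:]=cv2.resize(s[170:370,280:547],(400,300))
o[300:,:]=cv2.resize(t[180:330,295:495],(800,600),interpolation=cv2.INTER_CUBIC)[:300]
cv2.imwrite('pics/c8.png',o[:,:,::-1])
E
```

```text
(no output)
```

View pics/c8.png

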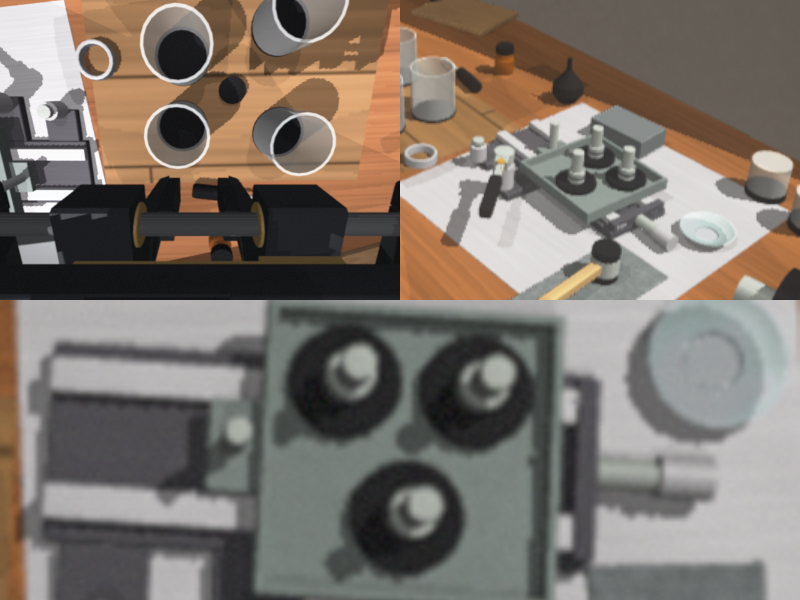

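All four cases are empty, three objectives stand upright in the home tray, and the mallet is on its pad. I'll compute their positions in the tray, and the tray and bolt checks.

```bash
python3 - <<'E'
from h import *
m=load('top8.png')[1]
y=np.radians(-2.6);R=np.array([[np.cos(y),np.sin(y)],[-np.sin(y),np.cos(y)]])
for x,v in[(357,362),(496,372),(422,503)]:
    p=onz(m,295+x/4,180+(v-300)/4,.088)[:2];print('obj in tray',(R@(p-C)).round(4))
print('post',onz(m,295+237/4,180+132/4,.08), arm.get_state()['time'])
t0,t8=load('top0.png')[0],load('top8.png')[0]
for n,(a,b,c,d) in dict(cap=(180,212,255,285),ring=(272,304,280,310),dish=(450,492,172,215)).items(): print(n,np.abs(t0[c:d,a:b].astype(int)-t8[c:d,a:b]).mean().round(1))
arm.close_job()
E
```

```text
obj in tray [0.0364 0.0365]
obj in tray [ 0.0355 -0.0352]
obj in tray [-0.0346  0.0002]
post [ 0.60160487 -0.10224777  0.08      ] 46.35
cap 23.5
ring 5.8
dish 6.3
the job is handed in; nothing more can be done
```

The job is done and handed in at about 46 s.

What I did, in order:
1. **Tray:** I pushed the tray by its post to the right-hand stop.
2. **Pin and mallet:** I gripped the mallet by its head and pressed the index pin down until the force jumped to about 47 N. The mallet then went back on its pad. My first grip closed too slowly and missed, and the mallet stayed where it was.
3. **Bolt:** I turned the key clockwise until its handle stopped folding. It sprang back straight about 29° past where it started. I take that as tight and clicked, because the push exceeded the spring's maximum. The joint value itself can't be read.
4. **Objectives:** Three cases held one and the fourth was empty. All three objectives were moved into the tray.

Last checks:
- **Objectives:** They stand upright in the tray at about (36, 36), (36, −35) and (−35, 0) mm from its centre, against a limit of 48 mm. All four cases look empty.
- **Tray and mallet:** The post measured (0.602, −0.102), within 2 mm of its position just after homing, so the tray is still home. The mallet stands on its pad.
- **Pin:** It looked fully down right after pressing. I did not measure it again.

Two things were not clean:
- **Contact force:** The first descent into a case briefly read 48 N at the wrist, and this vanished once the fingers closed. I don't know what was touched.
- **Lens cap:** The before/after picture comparison was low for the ring (5.8) and dish (6.3) but higher for the lens cap (23.5). The arm's shadow may explain it, since the cap looked unmoved among the cases in the last wrist view, but I did not measure it. I did not compare the screwdriver.

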